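# Bolt the nail well

## Robot

A 7-joint arm with a two-finger parallel gripper is mounted at the origin on the work surface. World frame = base frame: x ahead of the robot, y to its left, z up, the work surface at z = 0. Lengths are in m, angles in rad, forces in N, time in s.
With the tool pointing down it reaches from about 0.4 to 0.875 m from the base axis. Payload 6.5 kg.
Tool frame: the origin (TCP) lies on the centre line of the jaws, within the pads' length; the fingertips stand 14 mm ahead of it and the grasp point (between the pads) lies 5 mm behind it (bot.tip_reach is the distance from the TCP to the fingertips, in m); z points along the fingers, y is the line along which they close (so a half turn about z gives the same grasp; the last joint's range is limited). The gripper opens to 88 mm and grips with 3 to 60 N. Pads are 18 mm wide; open, the fingers measure 123 mm over their backs; the gripper's body (75 mm by 187 mm) begins 45 mm behind the grasp point.
Start: joints at [1.15, 0.536, -0.004, 1.538, 0.003, 1.067, -0.071], TCP at [0.226, -0.61, 0.253] pointing down, gripper open.
Joint ranges: [-2.7, 2.7], [-0.37, 2.16], [-1.27, 1.26], [0.24, 2.4], [-1.31, 4.45], [0.19, 1.91], [-2.76, 2.76]. Speed limits (rad/s): [2.39, 2.39, 3.14, 3.14, 3.14, 3.14, 3.14].

## Interface

Orientations are given as a unit quaternion [w, x, y, z].
In Python, from plant import bot gives the robot as it stands.
- The arm moves only by the tool servo_tool, never from a script. Its argument "increments" is a list of rows, each a list of 3 entries, a list of its own where there are three numbers: the shift along the tool's x, y, z in units of 0.02 m (1.0 is 0.02 m), then the turn, a rotation vector about the tool's x, y, z in units of 0.15 rad (1.0 is 0.15 rad), then the closure, from 0 (fully open) to 1 (shut). A call has 1 to 12 rows; each row shifts and turns the commanded pose from where the row before left it, along the tool's axes as they then stand; what a row does not reach is not made up. A row lasts 1/8 s, in which the tool goes at most 62.5 mm and 10.7 degrees, less where a joint would pass 70% of its speed; a pose out of reach is approached as far as the arm can. A call with a number of a shift or a turn outside -1 to 1 is refused whole. A call with a gripper value outside its range is refused whole. The fingers move at their own pace and stop on an object; the grip force is fixed at half the most. Time passes only in rows, so rows that do not move let the fingers close. It gives the time, the measured TCP pose, the force, the opening and the grip force at its end, in the units of the state.
- bot.state(): the state, without advancing time (a new reading comes with each control period).
- bot.capture(name): name is "side" or "top"; returns the picture (480x640x3 uint8, blue, green, red); there is no depth.
- bot.camera_params(name): a dict with "fx", "fy", "cx", "cy" (pixels), "R" (3x3) and "t" (3): a world point X has camera coordinates R X + t. Camera axes: x right, y down, z forward; pixel columns grow to the right and rows downward; lengths in m; the calibration is good to about 2 mm. A picture is of the moment at which its call begins. camera_params takes no time and is no camera call.
- bot.sign_off(): hands the job in; it is judged then, once.
Trained networks look in the newest picture that a camera, given by its name, has taken for a name from the list of things; names that differ only in an ending like _2 or _b are one class to them, and where a whole thing is asked for, a point or a joint stands for the part that bears it (a point fixed in the world has none). Each returns a list of dicts, best first, with "score" (0 to 1); they miss things now and then, are a little off and sometimes report something else, mostly with a low value. They report only what shows in the picture. A call takes as long as a camera call.
- bot.look_for(name, camera): "rect" ([left, top, right, bottom] in pixels, round what is visible of it).
- bot.pinpoint(name, camera): "centre" ([column, row] in pixels: a listed point, or the origin of a listed thing).
The state is a dict: "clock": time; "joint_positions": joint angles; "dq": joint speeds; "joint_efforts": joint torques, N m; "eef_pos": TCP position; "eef_rot": TCP orientation; "force": force on the tool from outside, world axes, zero at the start; "wrist_torque": the same for the moment, N m; "gripper_width": finger opening in m; "grasp_force": force on a finger pad.
Only numpy, scipy, OpenCV 4.12 (cv2) and the standard library are available. Lean on these libraries where they do the work, as an engineer would, in place of code of your own. Each camera call takes 0.05 s, during which the arm holds its last target. There are 200 camera calls.

## Task

Press the tin flap of the nail well fully shut with the fingertips, and only then push the bolt's knob along the slot to the corner and sideways to the end of the short leg, so that the bolt is locked over the flap. The knob is only pushed: never take it between the fingers or lift it, never raise the flap further, and leave the other things on the bench where they lie. Finish clear of everything.

Things in the scene. Friction and masses are not known exactly. Their poses are not given: they have to be found in the camera images.
- nail_well: grey metal nail well fixed on the bench. Origin on the bench, mid-width, below the line where deck and well meet; x points from deck to well, z up. x -125 to 0 mm: deck, 116 mm wide (y), its steel cover plate with the L-shaped slot has its top 60 mm above the bench. x 0 to 137: open well, rim 40 mm high, covered by the flap. Only the knob and the open flap stand above 62 mm
- slot_corner (a point): where the knob's axis stands at the corner of the L-shaped slot, at the height of the plate's top: x -40, y -16 mm in the well's frame. The slot's long leg, 14 mm wide, runs from here along the well's -x; the knob's axis is at x = -95 mm, y = -16 mm with joints bolt and pin at 0
- slot_end (a point): where the knob's axis stands at the end of the slot's short leg, at the height of the plate's top: x -40, y +16 mm in the well's frame, 32 mm from the corner towards the well's +y. The short leg is 16 mm wide
- flap (a joint): opening angle of the flap, rad: 0 is shut (lying level on the rim), starts at 0.45 to 0.85. Tin plate 129 mm long, 114 mm wide, 3 mm thick, its top 43 mm above the bench when shut, hinged at the +x end of the well, free edge towards the deck. The stiff hinge stays where left; a downward push of 2 to 5 N shuts it
- flap_edge (a point): middle of the flap's free edge, on its top face, 129 mm from the hinge line
- flap_hinge (a point): middle of the flap's hinge line (133 mm along the well's x, height 41.5 mm); the frame turns with the flap, whose plate runs from here along this frame's -x axis
- bolt (a joint): travel of the bolt along the well's +x, m: 0 drawn back, 0.055 fully out at the corner of the slot (hard stop); starts at 0 to 0.012. A flat bar 44 mm wide under the cover plate; its tongue comes out above the shut flap. If the flap is not shut the tongue strikes it or runs under it. Stays where left; needs about 3 N to push
- pin (a joint): travel of the bolt's pin and knob across the bar, towards the well's +y, m: 0 in the long leg (starts at 0 to 0.003), 0.032 at the end of the short leg (hard stop). The slot lets it pass 0.005 only when the bolt is beyond about 0.049, and then holds the bolt out. Stays where left; needs about 2 N to push
- knob (a joint): how far the knob is lifted on its pin against a spring, m: 0 is down, where the spring (6 N and more) keeps it; up to 0.012
- knob_center (a point): centre of the dark steel knob on the pin, an upright cylinder 24 mm across and 28 mm high, from 64 to 92 mm above the bench; this point is on its axis at 78 mm
- tongue_tip (a point): middle of the bolt's leading end, on its top face, 53 mm above the bench
- clench_block: copper clench block, a plain upright block 45 x 35 mm, 50 mm high; origin on its underside. Bystander, loose: leave it alone
- stand_cap: cast bronze hoof stand cap, a round dome 68 mm across, 40 mm high; origin on its underside. Bystander, loose: leave it alone
- drive_punch: blued steel drive punch lying flat, 122 mm long, 16 mm square shank; origin on its underside. Bystander, loose: leave it alone
- blank_a: flat iron U-shaped shoe blank, about 120 mm across, 8 mm thick, origin in the middle of the U. Bystander, loose: leave it alone
- blank_b: flat iron U-shaped shoe blank, a little larger, about 130 mm across, 8 mm thick, origin in the middle of the U. Bystander, loose: leave it alone
- rasp: flat hoof rasp with wooden handle, 340 mm long, 40 mm wide, 12 mm high; origin on its underside. Bystander, loose: leave it alone
- hammer: hammer lying on the bench, 260 mm long, about 40 mm high; origin on its underside. Bystander, loose: leave it alone

How it is judged:
On the way, in this order (a step that is already met when the one before it is completed fails the run):
1. the flap is shut while the bolt is still drawn back (value of joint flap below 0.03 rad and value of joint bolt below 0.03 m), for 0.2 s.
2. the bolt is pushed along the long leg to the corner (value of joint flap below 0.03 rad and value of joint bolt above 0.046 m), for 0.05 s.
3. the pin is pushed to the end of the short leg (value of joint pin above 0.027 m and value of joint bolt above 0.046 m), for 0.2 s.
At the end, for the whole second after the job is handed in: the flap is shut (below 0.04 rad), the bolt is out at the corner (beyond 46 of 55 mm), the pin is at the end of the short leg (beyond 27 of 32 mm), the knob is down, all at rest, and no bystander is more than 20 mm from where it began (all of step 3 and value of joint flap below 0.04 rad and value of joint knob below 0.003 m and velocity of joint flap between -0.02 and 0.02 rad/s and velocity of joint bolt between -0.02 and 0.02 m/s and velocity of joint pin between -0.02 and 0.02 m/s and distance of each of clench_block, stand_cap, drive_punch, blank_a, blank_b, rasp, hammer from where it was at the start of the episode below 0.02 m); the robot touches nothing.
It fails at once if the knob is lifted on its pin by more than 5 mm (value of joint knob above 0.005 m).
It fails at once if the knob is taken between the fingers (horizontal distance between the grasp point and knob_center below 0.008 m and z of the grasp point in the frame of knob_center below 0.02 m).
It fails at once if the flap is lifted further open than it was at the start (beyond 1.0 rad) (value of joint flap above 1 rad).
It fails at once if a bystander is moved by more than 20 mm or lifted (distance of any of clench_block, stand_cap, drive_punch, blank_a, blank_b, rasp, hammer from where it was at the start of the episode above 0.02 m).
It also fails if it takes over 58 s, if anything falls off the work surface, if the arm or the gripper's body presses on something with over 40 N, if the wrist force passes 120 N, or if a joint passes its speed limit or range.

## Working session

There is one attempt and no reset: what is moved stays moved. The work goes in short steps, Python scripts to look and compute and a tool call to move; the robot and the scene stay as the last step left them, time stands still between calls to the robot, and variables do not carry over. Pictures are saved under pics/ and viewed, at most 10 in all, crops included, and the job is handed in when it is done.

Besides the shell and the picture viewer there is one more tool, called after "Emit:" by a JSON object that holds its "method" and its "body". servo_tool: Moves the arm, as the interface text tells. Its arguments: {"type":"object","properties":{"increments":{"type":"array"}},"required":["increments"]}

```bash
mkdir -p pics
cat > h.py <<'E'
import numpy as np, cv2
from plant import bot
def ray(cam,px):
    p=bot.camera_params(cam);R=np.array(p["R"]);t=np.array(p["t"])
    d=R.T@np.array([(px[0]-p["cx"])/p["fx"],(px[1]-p["cy"])/p["fy"],1.]);return -R.T@t,d
def atz(cam,px,z):
    o,d=ray(cam,px);return o+d*(z-o[2])/d[2]
def proj(cam,X):
    p=bot.camera_params(cam);c=np.array(p["R"])@np.array(X)+np.array(p["t"])
    return [p["fx"]*c[0]/c[2]+p["cx"],p["fy"]*c[1]/c[2]+p["cy"]]
E
python3 - <<'E'
from h import *
for c in ("top","side"):
    im=bot.capture(c);cv2.imwrite(f"pics/{c}0.png",im)
    print(c,"campos",ray(c,(0,0))[0].round(3))
    for n,z in (("nail_well",0),("slot_corner",.06),("slot_end",.06),("knob_center",.078),("flap_edge",.1),("flap_hinge",.0415),("tongue_tip",.053)):
        for r in bot.pinpoint(n,c)[:2]: print(n,r["score"],r["centre"],atz(c,r["centre"],z).round(4))
s=bot.state();print(s["eef_pos"],s["eef_rot"],s["clock"],s["force"])
E
```

```text
top campos [0.448 0.052 0.904]
nail_well 0.65 [383.9, 278.5] [ 0.5319 -0.0992  0.    ]
slot_corner 0.94 [404.5, 256.6] [ 0.5672 -0.1281  0.06  ]
slot_end 0.77 [415.8, 276.6] [ 0.5303 -0.148   0.06  ]
knob_center 0.66 [431.3, 248.4] [ 0.5802 -0.1736  0.078 ]
flap_edge 0.93 [378.6, 280.9] [ 0.5183 -0.0731  0.1   ]
flap_hinge 0.55 [327.1, 302.7] [0.4821 0.0142 0.0415]
tongue_tip 0.82 [394.1, 270.1] [ 0.5427 -0.1096  0.053 ]
side campos [0.422 0.746 0.495]
nail_well 0.56 [367.5, 240.1] [ 0.5263 -0.1067  0.    ]
nail_well 0.35 [434.4, 255.1] [ 0.3819 -0.0805  0.    ]
slot_corner 0.61 [354.5, 209.7] [ 0.5618 -0.1272  0.06  ]
slot_end 0.88 [366.8, 205.8] [ 0.5389 -0.1535  0.06  ]
knob_center 0.41 [353.6, 192.1] [ 0.5742 -0.1791  0.078 ]
flap_edge 0.61 [370.5, 197.8] [ 0.5267 -0.1108  0.1   ]
flap_hinge 0.74 [380.5, 258.9] [0.4829 0.0283 0.0415]
flap_hinge 0.27 [368.6, 209.4] [ 0.5369 -0.1741  0.0415]
tongue_tip 0.15 [310.0, 226.9] [ 0.6385 -0.039   0.053 ]
[ 0.22582785 -0.60951485  0.25274769] [2.43427458e-05 9.84303983e-01 1.76481355e-01 5.28377800e-06] 0.8 [-0.58399127 -0.06436772  0.24867898]
```

View pics/top0.png

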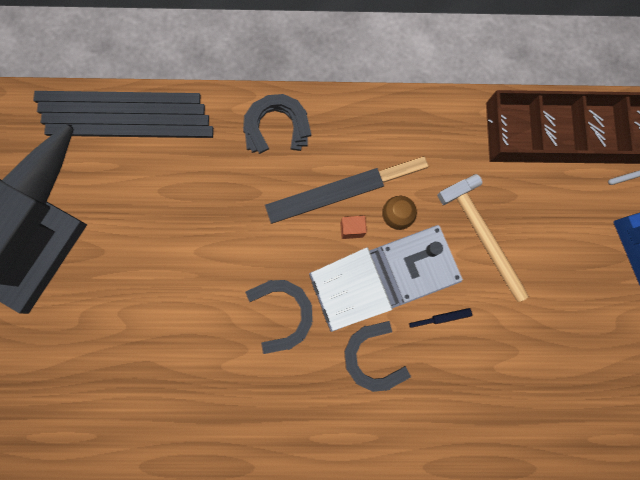

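View pics/side0.png

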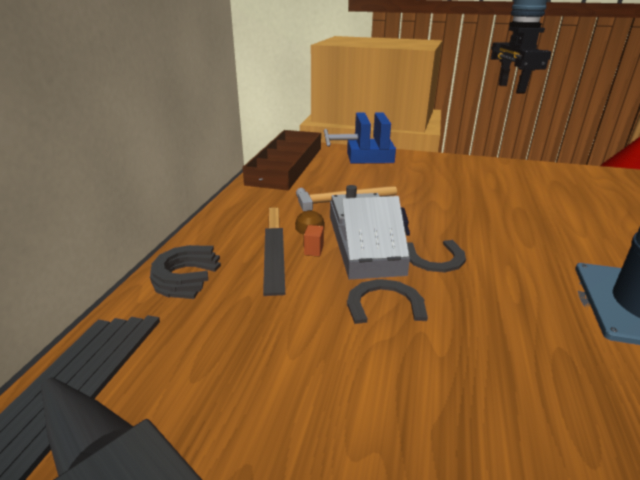

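The top view shows the well's deck (slot, knob near 435,249) to the right and the flap (310–390, 250–330) to the left, raised at its right edge. The copper block, dome, punch and blanks lie close around it. In the side view the arm is at top right, and the flap faces the camera.

Run:
```python
import cv2
im=cv2.imread("pics/top0.png")[215:340,300:480];cv2.imwrite("pics/crop0.png",cv2.resize(im,None,fx=4.4,fy=4.4,interpolation=cv2.INTER_CUBIC))
```

```text
(no output)
```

View pics/crop0.png

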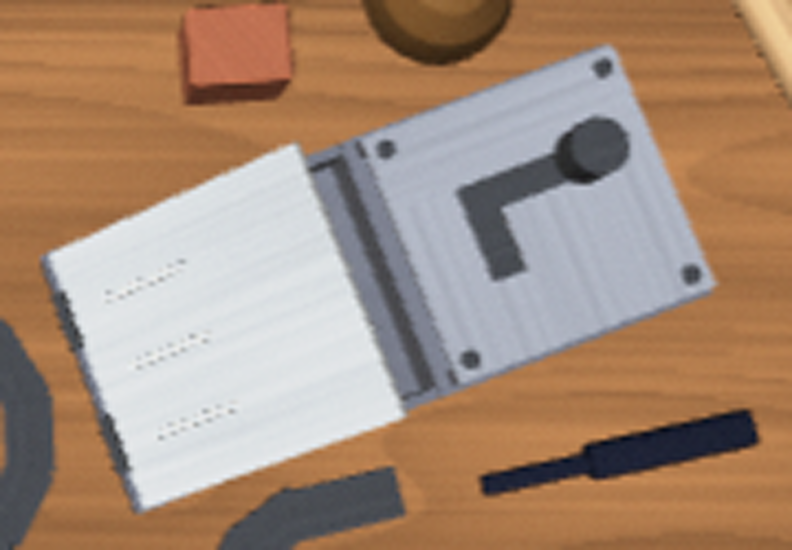

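```bash
cat >> h.py <<'E'
def W(p,q):  # well frame -> world
    c,s=np.cos(p[2]),np.sin(p[2]);return np.array([p[0]+c*q[0]-s*q[1],p[1]+s*q[0]+c*q[1],q[2]])
E
python3 - <<'E'
from h import *
from scipy.optimize import least_squares as LS
k=lambda u,v:(300+u/4.4-.4,215+v/4.4-.4)
obs=[((-.125,-.058,.06),k(612,45)),((-.125,.058,.06),k(716,285)),((.135,-.057,.042),k(43,258)),((.135,.057,.042),k(137,511)),
((-.04,-.016,.06),(404.5,256.6)),((-.04,.016,.06),(415.8,276.6))]
f=lambda p:np.ravel([np.subtract(proj("top",W(p,q)),o) for q,o in obs])
r=LS(f,[.53,-.1,2.0]);p=r.x;print(p.round(4),f(p).round(1))
print("side slot_end",proj("side",W(p,(-.04,.016,.06))),"hinge",proj("side",W(p,(.133,0,.0415))))
# flap angle from both cameras
kn=lambda b:np.array(proj("top",W(p,(-.095+b,-.016,.092))))
print("knob top obs",k(600,143),[kn(b).round(1) for b in(0,.006,.012)])
for a in np.arange(.4,.95,.1):
    e=lambda y:W(p,(.133-.129*np.cos(a)+.0015*np.sin(a),y,.0415+.129*np.sin(a)+.0015*np.cos(a)))
    print(a.round(2),np.round(proj("top",e(-.057)),1),np.round(proj("top",e(.057)),1),np.round(proj("side",e(-.057)),1),np.round(proj("side",e(.057)),1))
print(k(296,145),k(405,415))
s=bot.state();from scipy.spatial.transform import Rotation as Ro
w=s["eef_rot"];print(Ro.from_quat([w[1],w[2],w[3],w[0]]).as_matrix().round(3))
for q in [(.03,0,.1),(-.095,-.016,.06),(-.04,-.016,.06),(-.04,.016,.06)]: print(q,W(p,q).round(4))
for n in("clench_block","stand_cap","drive_punch"):
  for r in bot.pinpoint(n,"top")[:1]:
    X=atz("top",r["centre"],0);c,s_=np.cos(p[2]),np.sin(p[2]);d=X[:2]-p[:2];print(n,r["score"],[(c*d[0]+s_*d[1]).round(3),(-s_*d[0]+c*d[1]).round(3)])
E
```

```text
[ 0.533  -0.0988  1.941 ] [ 0.1 -2.2  1.5  1.  -0.  -0.4  0.5  0.1  1.3  2.6 -3.3 -1.2]
side slot_end [np.float64(368.84320866123534), np.float64(208.3427992395787)] hinge [np.float64(379.71905291079867), np.float64(257.881225759255)]
knob top obs (435.9636363636364, 247.1) [array([437.8, 246.1]), array([434.7, 247.3]), array([431.7, 248.4])]
0.4 [372.6 246.2] [397.  306.5] [340.5 207.3] [395.  204.6]
0.5 [370.5 246.3] [395.2 307.5] [341.1 203.4] [396.3 200.7]
0.6 [367.7 246.6] [392.7 308.8] [341.9 199.9] [397.7 197.2]
0.7 [364.2 247.3] [389.5 310.3] [342.7 196.9] [399.3 194.2]
0.8 [359.9 248.3] [385.5 312.1] [343.6 194.4] [400.9 191.7]
0.9 [355.1 249.5] [380.8 314.2] [344.6 192.4] [402.8 189.8]
(366.8727272727273, 247.55454545454543) (391.6454545454545, 308.91818181818184)
[[ 0.938  0.347  0.   ]
 [ 0.347 -0.938 -0.   ]
 [ 0.     0.    -1.   ]]
(0.03, 0, 0.1) [ 0.5221 -0.0709  0.1   ]
(-0.095, -0.016, 0.06) [ 0.5823 -0.1816  0.06  ]
(-0.04, -0.016, 0.06) [ 0.5624 -0.1303  0.06  ]
(-0.04, 0.016, 0.06) [ 0.5325 -0.1419  0.06  ]
clench_block 0.62 [np.float64(0.024), np.float64(-0.117)]
stand_cap 0.77 [np.float64(-0.075), np.float64(-0.111)]
drive_punch 0.6 [np.float64(-0.075), np.float64(0.114)]
```

```bash
cat >> h.py <<'E'
from scipy.spatial.transform import Rotation as Ro
def delta(p,q):
    "units in tool axes from measured TCP so that the TIP stands at well-frame q; plus tip now in well frame"
    s=bot.state();w=s["eef_rot"];R=Ro.from_quat([w[1],w[2],w[3],w[0]]).as_matrix()
    tip=np.array(s["eef_pos"])+R[:,2]*bot.tip_reach
    c,sn=np.cos(p[2]),np.sin(p[2]);d=tip[:2]-p[:2]
    yaw=np.arctan2(R[1,0],R[0,0]);want=p[2]-np.pi/2
    print("t",s["clock"],"tip well mm",(1e3*np.array([c*d[0]+sn*d[1],-sn*d[0]+c*d[1],tip[2]])).round(1),"F",np.round(s["force"],1),"->",(R.T@(W(p,q)-tip)/.02).round(2),"turn z",((yaw-want)/.15).round(2),"tilt",R[2,:2].round(3))
E
python3 - <<'E'
from h import *
from scipy.optimize import least_squares as LS
k=lambda u,v:(300+u/4.4-.4,215+v/4.4-.4)
obs=[((-.125,-.058,.06),k(612,45)),((-.125,.058,.06),k(716,285)),((.135,-.057,.042),k(43,258)),((.135,.057,.042),k(137,511)),
((-.032,-.023,.06),k(458,190)),((-.048,.024,.06),k(527,270)),((-.032,.024,.06),k(495,281)),((-.048,-.009,.06),k(502,208))]
f=lambda p:np.ravel([np.subtract(proj("top",W(p,q)),o) for q,o in obs])
r=LS(f,[.53,-.1,2.0],loss="soft_l1");p=r.x;print(p,f(p).round(1))
np.save("p.npy",p)
for b in(0,.006,.012): print(proj("top",W(p,(-.095+b,-.016,.092))))
delta(p,(.04,0,.15))
E
```

```text
[ 0.53326063 -0.10033022  1.94365525] [ 0.8 -2.5  2.3  0.7  0.7 -0.3  1.5  0.1 -2.6 -0.7 -0.4  1.7 -1.1  2.3
 -1.7 -0.9]
[np.float64(438.56188360458896), np.float64(245.83390635159614)]
[np.float64(435.49745202809345), np.float64(247.00835828083285)]
[np.float64(432.42968166853564), np.float64(248.18408980796923)]
t 0.95 tip well mm [-362.2  471.8  238.7] F [-0.3 -0.5 -0. ] -> [ 23.22 -20.53   4.44] turn z -0.12 tilt [-0. -0.]
```

Emit:
{"method": "servo_tool", "body": {"increments": [[[1, -0.88, 0], [0, 0, -0.1], 1], [[1, -0.88, 0], [0, 0, 0], 1], [[1, -0.88, 0], [0, 0, 0], 1], [[1, -0.88, 0], [0, 0, 0], 1], [[1, -0.88, 0], [0, 0, 0], 1], [[1, -0.88, 0], [0, 0, 0], 1], [[1, -0.88, 0], [0, 0, 0], 1], [[1, -0.88, 0], [0, 0, 0], 1], [[1, -0.88, 0], [0, 0, 0], 1], [[1, -0.88, 0], [0, 0, 0], 1], [[1, -0.88, 0], [0, 0, 0], 1], [[1, -0.88, 0], [0, 0, 0], 1]]}}

```text
clock: 2.45
eef_pos: [0.374, -0.3253, 0.2529]
eef_rot: [0.0, 0.983, 0.184, 0.0]
force: [0.1, 0.6, 0.1]
gripper_width: 0.0002
grasp_force: 0.0
```

Emit:
{"method": "servo_tool", "body": {"increments": [[[1, -0.88, 0], [0, 0, 0], 1], [[1, -0.88, 0], [0, 0, 0], 1], [[1, -0.88, 0], [0, 0, 0], 1], [[1, -0.88, 0], [0, 0, 0], 1], [[1, -0.88, 0], [0, 0, 0], 1], [[1, -0.88, 0], [0, 0, 0], 1], [[1, -0.88, 0], [0, 0, 0], 1], [[1, -0.88, 0.6], [0, 0, 0], 1], [[1, -0.88, 0.6], [0, 0, 0], 1], [[1, -0.88, 0.6], [0, 0, 0], 1], [[1, -0.88, 0.6], [0, 0, 0], 1], [[0, 0, 0], [0, 0, 0], 1]]}}

```text
clock: 3.95
eef_pos: [0.5089, -0.0639, 0.2041]
eef_rot: [-0.001, 0.983, 0.186, -0.0]
force: [-0.3, -1.1, -0.1]
gripper_width: 0.0003
grasp_force: 0.0
```

Run:
```python
from h import *
p=np.load("p.npy");delta(p,(.04,0,.15))
cv2.imwrite("pics/side1.png",bot.capture("side")[120:320,250:490].repeat(3,0).repeat(3,1))
```

```text
t 3.95 tip well mm [ 42.8   9.4 190.1] F [-0.3 -1.1 -0.1] -> [0.47 0.14 2.  ] turn z 0.0 tilt [-0.    -0.001]
```

View pics/side1.png

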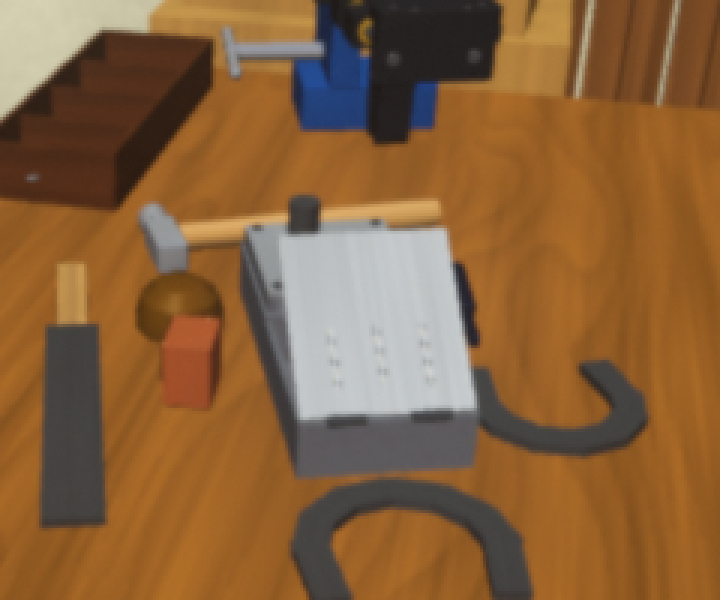

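The side crop shows the closed fingers (tip at about 390,140 in the crop) above the flap, whose raised edge is at 280–445, 235. The knob stands behind it at 303,215.

Emit:
{"method": "servo_tool", "body": {"increments": [[[0.47, 0.1, 1], [0, 0, 0], 1], [[0, 0, 1], [0, 0, 0], 1], [[0, 0, 1], [0, 0, 0], 1], [[0, 0, 0.7], [0, 0, 0], 1], [[0, 0, 0.7], [0, 0, 0], 1], [[0, 0, 0.7], [0, 0, 0], 1], [[0, 0, 0.7], [0, 0, 0], 1], [[0, 0, 0.6], [0, 0, 0], 1], [[0, 0, 0.4], [0, 0, 0], 1], [[0, 0, 0.2], [0, 0, 0], 1], [[0, 0, 0.1], [0, 0, 0], 1], [[0, 0, 0], [0, 0, 0], 1]]}}

```text
clock: 5.5
eef_pos: [0.5182, -0.0643, 0.0627]
eef_rot: [-0.0, 0.983, 0.184, -0.0]
force: [0.8, -1.2, 0.6]
gripper_width: 0.0003
grasp_force: 0.0
```

Run:
```python
from h import *
p=np.load("p.npy");delta(p,(.04,0,.043))
```

```text
t 5.5 tip well mm [39.1  0.9 48.7] F [ 0.8 -1.2  0.6] -> [ 0.05 -0.05  0.29] turn z -0.02 tilt [ 0. -0.]
```

Emit:
{"method": "servo_tool", "body": {"increments": [[[0, 0, 0.15], [0, 0, 0], 1], [[0, 0, 0.1], [0, 0, 0], 1], [[0, 0, 0.1], [0, 0, 0], 1], [[0, 0, 0.05], [0, 0, 0], 1], [[0, 0, 0], [0, 0, 0], 1]]}}

```text
clock: 6.12
eef_pos: [0.5186, -0.0644, 0.0571]
eef_rot: [0.0, 0.983, 0.184, 0.0]
force: [-8.5, -0.1, 30.7]
gripper_width: 0.0003
grasp_force: 15.9
```

Run:
```python
from h import *
p=np.load("p.npy");delta(p,(.04,0,.043))
```

```text
t 6.125 tip well mm [38.7  0.6 43.1] F [-8.5 -0.1 30.7] -> [ 0.03 -0.06  0.01] turn z -0.02 tilt [0.    0.001]
```

Emit:
{"method": "servo_tool", "body": {"increments": [[[0, 0, 0], [0, 0, 0], 1], [[0, 0, -0.2], [0, 0, 0], 1], [[0, 0, -1], [0, 0, 0], 1], [[0, 0, -1], [0, 0, 0], 1], [[0, 0, -1], [0, 0, 0], 1], [[0, 0, -1], [0, 0, 0], 1], [[0, 0.6, -0.3], [0, 0, 0], 1], [[0.2, 1, 0], [0, 0, 0], 1], [[0.2, 1, 0], [0, 0, 0], 1], [[0.2, 1, 0], [0, 0, 0], 1], [[0.2, 1, 0], [0, 0, 0], 1], [[0, 1, 0], [0, 0, 0], 1]]}}

```text
clock: 7.62
eef_pos: [0.5742, -0.1645, 0.1442]
eef_rot: [-0.0, 0.983, 0.184, -0.0]
force: [0.5, -0.5, -0.3]
gripper_width: 0.0007
grasp_force: 0.0
```

Emit:
{"method": "servo_tool", "body": {"increments": [[[0, 1, 0], [0, 0, 0], 1], [[0, 1, 0], [0, 0, 0], 1], [[0, 1, 0], [0, 0, 0], 1], [[0, 0.6, 0], [0, 0, 0], 1], [[0, 0, 0], [0, 0, 0], 1]]}}

```text
clock: 8.25
eef_pos: [0.5997, -0.2312, 0.1446]
eef_rot: [0.0, 0.983, 0.183, -0.0]
force: [0.3, 1.0, 0.1]
gripper_width: 0.0002
grasp_force: 0.0
```

Run:
```python
from h import *
p=np.load("p.npy");delta(p,(-.133,-.016,.068))
im=bot.capture("top")[205:340,300:480];a=cv2.resize(im,None,fx=4.4,fy=4.4)
cv2.imwrite("pics/top2.png",a)
cv2.imwrite("pics/side2.png",cv2.resize(bot.capture("side")[120:290,290:450],None,fx=4.4,fy=3.5))
```

```text
t 8.25 tip well mm [-146.1  -14.2  130.6] F [0.3 1.  0.1] -> [ 0.09 -0.66  3.13] turn z -0.03 tilt [-0.  0.]
```

View pics/top2.png

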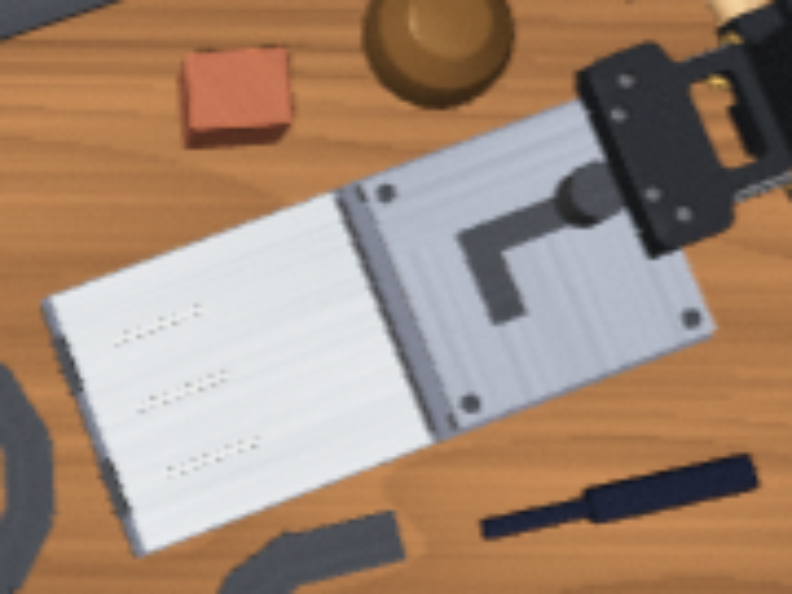

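View pics/side2.png

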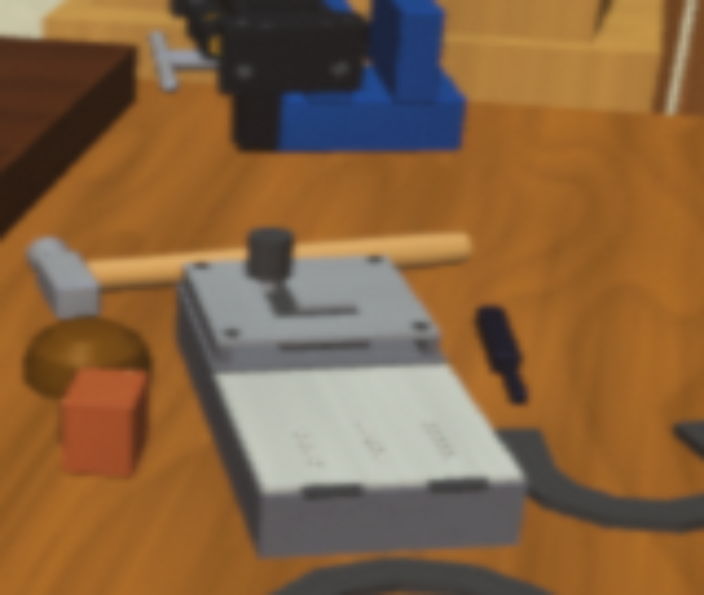

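Flap is shut flush (its free edge at 340–435, 195–440 in the top crop). The knob at 590,193 is still drawn back and the fingers are behind it. Both views agree, so I'll lower behind the knob and push.

Emit:
{"method": "servo_tool", "body": {"increments": [[[0, 0, 1], [0, 0, 0], 1], [[0, 0, 1], [0, 0, 0], 1], [[0, 0, 0.8], [0, 0, 0], 1], [[0, 0, 0.3], [0, 0, 0], 1], [[0, 0, 0], [0, 0, 0], 1], [[0, -0.5, 0], [0, 0, 0], 1], [[0, -0.5, 0], [0, 0, 0], 1], [[0, -0.3, 0], [0, 0, 0], 1], [[0, -0.3, 0], [0, 0, 0], 1], [[0, 0, 0], [0, 0, 0], 1]]}}

```text
clock: 9.6
eef_pos: [0.5882, -0.2004, 0.083]
eef_rot: [0.0, 0.983, 0.184, 0.0]
force: [0.9, 0.3, -0.5]
gripper_width: 0.0006
grasp_force: 0.1
```

Run:
```python
from h import *
p=np.load("p.npy");delta(p,(-.0695,-.016,.068))
```

```text
t 9.6 tip well mm [-113.2  -14.8   69. ] F [ 0.9  0.3 -0.5] -> [ 0.06 -2.19  0.05] turn z -0.02 tilt [0.    0.001]
```

Emit:
{"method": "servo_tool", "body": {"increments": [[[0, -0.3, 0], [0, 0, 0], 1], [[0, -0.3, 0], [0, 0, 0], 1], [[0, -0.3, 0], [0, 0, 0], 1], [[0, -0.3, 0], [0, 0, 0], 1], [[0, -0.3, 0], [0, 0, 0], 1], [[0, -0.2, 0], [0, 0, 0], 1], [[0, -0.15, 0], [0, 0, 0], 1], [[0, -0.1, 0], [0, 0, 0], 1], [[0, 0, 0], [0, 0, 0], 1]]}}

```text
clock: 10.72
eef_pos: [0.5739, -0.1637, 0.0827]
eef_rot: [-0.0, 0.983, 0.184, -0.0]
force: [2.0, -2.4, 1.9]
gripper_width: 0.0007
grasp_force: 1.1
```

Run:
```python
from h import *
p=np.load("p.npy");delta(p,(-.0695,-.016,.068))
```

```text
t 10.725 tip well mm [-73.8 -14.8  68.7] F [ 2.  -2.4  1.9] -> [ 0.06 -0.22  0.03] turn z -0.02 tilt [-0. -0.]
```

Emit:
{"method": "servo_tool", "body": {"increments": [[[0, -0.1, 0], [0, 0, 0], 1], [[0, -0.1, 0], [0, 0, 0], 1], [[0, -0.1, 0], [0, 0, 0], 1], [[0, 0, 0], [0, 0, 0], 1]]}}

```text
clock: 11.22
eef_pos: [0.5717, -0.1581, 0.0827]
eef_rot: [-0.0, 0.983, 0.184, -0.0]
force: [1.1, -1.1, 0.4]
gripper_width: 0.0003
grasp_force: 1.1
```

Run:
```python
from h import *
p=np.load("p.npy");delta(p,(-.0695,-.016,.068))
```

```text
t 11.225 tip well mm [-67.8 -14.7  68.7] F [ 1.1 -1.1  0.4] -> [0.06 0.09 0.03] turn z -0.02 tilt [-0. -0.]
```

Emit:
{"method": "servo_tool", "body": {"increments": [[[0, -0.1, 0], [0, 0, 0], 1], [[0, -0.1, 0], [0, 0, 0], 1], [[0, 0, 0], [0, 0, 0], 1]]}}

```text
clock: 11.6
eef_pos: [0.5708, -0.1559, 0.0828]
eef_rot: [0.001, 0.983, 0.184, 0.0]
force: [3.5, -5.1, -0.6]
gripper_width: 0.0005
grasp_force: 3.0
```

Run:
```python
from h import *
p=np.load("p.npy");delta(p,(-.0695,-.016,.068))
im=bot.capture("top");cv2.imwrite("pics/top3.png",cv2.resize(im[205:340,300:480],None,fx=4.4,fy=4.4))
```

```text
t 11.6 tip well mm [-65.4 -14.7  68.8] F [ 3.5 -5.1 -0.6] -> [0.06 0.2  0.04] turn z -0.02 tilt [0.001 0.002]
```

View pics/top3.png

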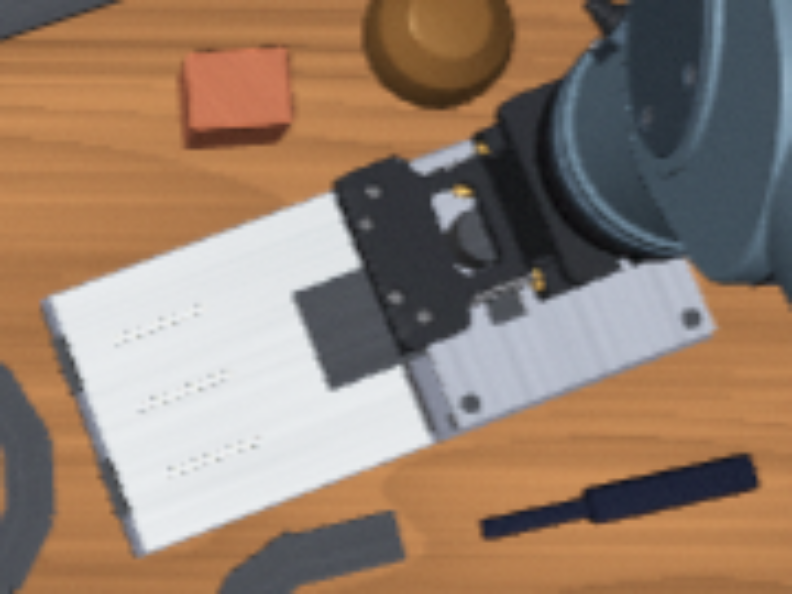

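The tongue (295–400, 270–390) has come out over the shut flap, and the knob shows at 475,240 near the corner. The force is rising, so I'll nudge once more to make sure of the stop.

Emit:
{"method": "servo_tool", "body": {"increments": [[[0, -0.1, 0], [0, 0, 0], 1], [[0, -0.05, 0], [0, 0, 0], 1], [[0, 0, 0], [0, 0, 0], 1]]}}

```text
clock: 12.02
eef_pos: [0.5704, -0.1555, 0.083]
eef_rot: [0.002, 0.983, 0.183, 0.001]
force: [5.9, -9.4, -1.1]
gripper_width: 0.0006
grasp_force: 5.7
```

Run:
```python
from h import *
p=np.load("p.npy");delta(p,(-.0695,-.016,.068))
```

```text
t 12.025 tip well mm [-65.  -14.5  69. ] F [ 5.9 -9.4 -1.1] -> [0.08 0.23 0.05] turn z -0.04 tilt [0.001 0.005]
```

Emit:
{"method": "servo_tool", "body": {"increments": [[[0, 0.4, 0], [0, 0, 0], 1], [[0, 0.2, 0], [0, 0, 0], 1], [[0, 0, -0.8], [0, 0, 0], 1], [[0, 0, -1], [0, 0, 0], 1], [[0, 0, -0.6], [0, 0, 0], 1], [[0.5, 0, 0], [0, 0, 0], 1], [[0.6, -0.5, 0], [0, 0, 0], 1], [[0.6, -0.8, 0], [0, 0, 0], 1], [[0, -0.65, 0], [0, 0, 0], 1], [[0, 0, 0], [0, 0, 0], 1]]}}

```text
clock: 13.28
eef_pos: [0.5905, -0.1124, 0.1303]
eef_rot: [-0.0, 0.983, 0.185, -0.001]
force: [0.3, -0.2, -0.0]
gripper_width: 0.0002
grasp_force: 0.0
```

Run:
```python
from h import *
p=np.load("p.npy");delta(p,(-.038,-.048,.068))
im=bot.capture("side");cv2.imwrite("pics/side4.png",cv2.resize(im[120:290,290:450],None,fx=4.4,fy=3.5))
```

```text
t 13.275 tip well mm [-32.1 -48.9 116.3] F [ 0.3 -0.2 -0. ] -> [-0.04  0.3   2.42] turn z -0.0 tilt [-0.001 -0.001]
```

View pics/side4.png

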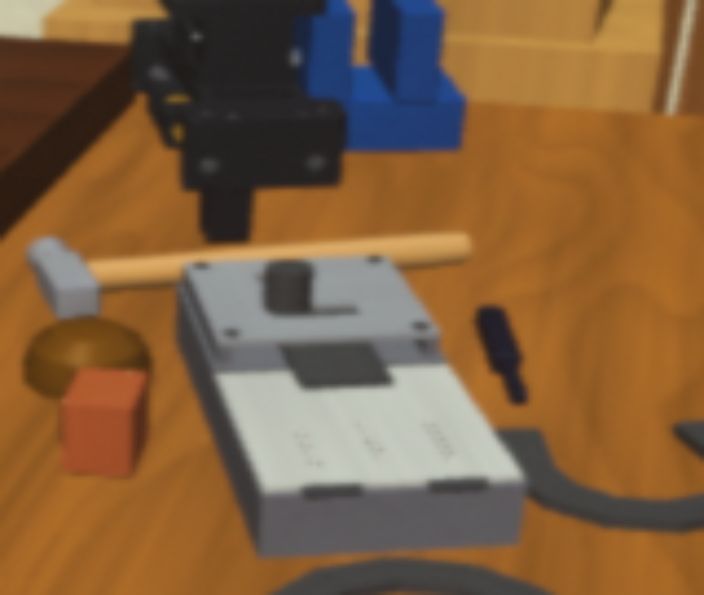

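The knob (288,287) stands at the corner with the tongue over the flap. The fingers (225,240) hang to its -y side, clear. I'll lower and push sideways.

Emit:
{"method": "servo_tool", "body": {"increments": [[[0, 0.25, 0.8], [0, 0, 0], 1], [[0, 0, 0.9], [0, 0, 0], 1], [[0, 0, 0.5], [0, 0, 0], 1], [[0, 0, 0.15], [0, 0, 0], 1], [[0, 0, 0], [0, 0, 0], 1], [[-0.3, 0, 0], [0, 0, 0], 1], [[-0.3, 0, 0], [0, 0, 0], 1], [[-0.3, 0, 0], [0, 0, 0], 1], [[-0.3, 0, 0], [0, 0, 0], 1], [[-0.3, 0, 0], [0, 0, 0], 1], [[-0.2, 0, 0], [0, 0, 0], 1], [[0, 0, 0], [0, 0, 0], 1]]}}

```text
clock: 14.82
eef_pos: [0.5608, -0.1317, 0.0837]
eef_rot: [0.0, 0.983, 0.184, -0.0]
force: [1.0, 0.2, 0.4]
gripper_width: 0.0004
grasp_force: 0.3
```

Run:
```python
from h import *
p=np.load("p.npy");delta(p,(-.038,-.005,.068))
```

```text
t 14.825 tip well mm [-39.3 -14.2  69.7] F [1.  0.2 0.4] -> [-0.46 -0.06  0.09] turn z -0.02 tilt [-0.001 -0.   ]
```

Emit:
{"method": "servo_tool", "body": {"increments": [[[-0.2, 0, 0], [0, 0, 0], 1], [[-0.15, 0, 0], [0, 0, 0], 1], [[-0.1, 0, 0], [0, 0, 0], 1], [[-0.1, 0, 0], [0, 0, 0], 1], [[0, 0, 0], [0, 0, 0], 1]]}}

```text
clock: 15.45
eef_pos: [0.5517, -0.1351, 0.0838]
eef_rot: [-0.0, 0.983, 0.184, 0.001]
force: [4.1, 1.1, -2.5]
gripper_width: 0.0001
grasp_force: 2.3
```

Run:
```python
from h import *
p=np.load("p.npy");delta(p,(-.038,-.005,.068))
```

```text
t 15.45 tip well mm [-39.1  -4.5  69.8] F [ 4.1  1.1 -2.5] -> [ 0.02 -0.06  0.09] turn z -0.02 tilt [0.001 0.   ]
```

Emit:
{"method": "servo_tool", "body": {"increments": [[[-0.1, 0, 0], [0, 0, 0], 1], [[-0.1, 0, 0], [0, 0, 0], 1], [[0, 0, 0], [0, 0, 0], 1]]}}

```text
clock: 15.82
eef_pos: [0.5512, -0.1353, 0.0844]
eef_rot: [0.0, 0.983, 0.185, 0.004]
force: [12.3, 3.5, -6.2]
gripper_width: 0.0007
grasp_force: 6.1
```

Run:
```python
from h import *
p=np.load("p.npy");delta(p,(-.038,-.005,.068))
```

```text
t 15.825 tip well mm [-39.1  -4.   70.4] F [12.3  3.5 -6.2] -> [ 0.05 -0.06  0.12] turn z -0.01 tilt [0.008 0.001]
```

Hard stop reached. I'll back straight off, then lift clear.

Emit:
{"method": "servo_tool", "body": {"increments": [[[0.3, 0, 0], [0, 0, 0], 1], [[0.5, 0, 0], [0, 0, 0], 1], [[0.3, 0, 0], [0, 0, 0], 1], [[0, 0, -0.8], [0, 0, 0], 1], [[0, 0, -1], [0, 0, 0], 1], [[0, 0, -1], [0, 0, 0], 1], [[0, 0, -1], [0, 0, 0], 1], [[0.5, 1, -1], [0, 0, 0], 1], [[0.5, 1, -1], [0, 0, 0], 1], [[0.5, 1, -1], [0, 0, 0], 1], [[0.5, 1, 0], [0, 0, 0], 1], [[0, 0, 0], [0, 0, 0], 1]]}}

```text
clock: 17.32
eef_pos: [0.6344, -0.1906, 0.2212]
eef_rot: [0.001, 0.983, 0.183, 0.001]
force: [-0.7, 0.0, 0.7]
gripper_width: 0.0004
grasp_force: 0.0
```

Emit:
{"method": "servo_tool", "body": {"increments": [[[0, 1, 0], [0, 0, 0], 1], [[0, 1, 0], [0, 0, 0], 1], [[0, 1, 0], [0, 0, 0], 1], [[0, 1, 0], [0, 0, 0], 1], [[0, 0, 0], [0, 0, 0], 1], [[0, 0, 0], [0, 0, 0], 1]]}}

```text
clock: 18.08
eef_pos: [0.6627, -0.2628, 0.2196]
eef_rot: [-0.0, 0.983, 0.184, -0.0]
force: [0.5, 0.6, -0.3]
gripper_width: 0.0005
grasp_force: 0.0
```

Run:
```python
from h import *
p=np.load("p.npy");delta(p,(-.038,-.005,.068))
a=cv2.resize(bot.capture("top")[205:340,300:480],None,fx=2.2,fy=3.5);b=cv2.resize(bot.capture("side")[120:290,290:450],(396,a.shape[0]))
cv2.imwrite("pics/end5.png",np.hstack([a,b]))
```

```text
t 18.075 tip well mm [-198.4  -61.3  205.6] F [ 0.5  0.6 -0.3] -> [-2.83 -8.01  6.89] turn z -0.02 tilt [-0.    -0.001]
```

View pics/end5.png

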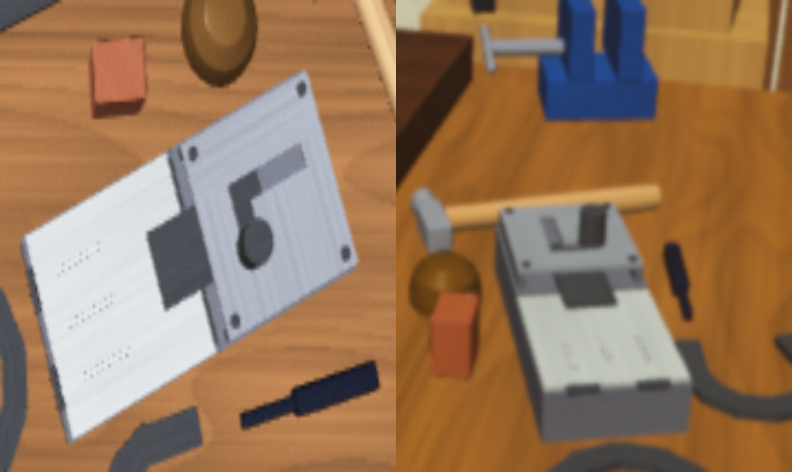

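The knob (255,242 on the left, 593,225 on the right) is at the end of the short leg. The tongue lies over the shut flap, nothing else has moved and the arm is clear, so I'm handing in.

```bash
python3 -c "from plant import bot; print(bot.sign_off())"
```

```text
the job is handed in; nothing more can be done
None
```

I pressed the flap shut, then pushed the bolt to the corner and the pin to the end of the short leg, each to its hard stop; the arm ended clear, no bystander had visibly moved, and I handed the job in (no verdict came back).

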